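# Seal the O-ring canister with its captive screw cap

### The job

The O-ring storage canister was left open: swing its captive cap back over the mouth until the arm rests on its stop, then screw the cap down (clockwise) until it sits firmly on the rubber seal, stopping there before the seal is crushed. Let go, and leave the other things on the bench where they are.

Things in the scene. Friction and masses are not known exactly. Their poses are not given: they have to be found in the camera images.
- canister: Fixed aluminium canister (108 mm wide, neck 80 mm outside) on a grey base plate. Origin: on the bench under its axis; z up. A 32 mm post at y = +180 mm in this frame carries the swing arm. A dark upright stop (12 x 16 mm, 162 mm high) at x = -22, y = +146 mm ends the arm's swing when the cap is exactly over the mouth.
- mouth (a point): Centre of the canister's open mouth, at the height of the neck's rim, 110 mm above the bench.
- pivot_top (a point): Top of the arm's pivot on the post's axis, 178 mm above the bench. The arm carries the cap 180 mm from this axis in a 60 mm round boss; arm and boss are 30 and 60 mm wide and span 151 to 173 mm above the bench. Only the pull peg and the cap's tommy bar rise above 178 mm.
- swing_arm (a joint): Angle of the grey horizontal swing arm about the post, rad. 0: on its stop, cap over the mouth, the arm pointing from the post along the canister's -y. Grows counterclockwise seen from above, to 1.9, as the cap swings out on the canister's +x side. Friction of 0.6 N m holds it where it is left.
- pull_peg (a point): Top centre of the steel pull peg, an upright pin 18 mm in diameter on the swing arm, 70 mm from the pivot axis, from 172 to 222 mm above the bench. Push it sideways with about 9 N to swing the arm.
- cap: Black ribbed screw cap, 95 mm diameter, captive in the arm's end; skirt 10 mm deep, 85 mm inside. Origin: centre of its flat underside, which meets the seal; z up, x along the tommy bar. At the start it is 18 to 24 mm above the neck's rim and clears it; if screwed lower before the arm is home, the skirt strikes the neck. When tight it is 0 to 7 mm above the rim.
- bar_middle (a point): Centre of the steel tommy bar (110 x 14 x 22 mm high) above the arm, on the cap's axis, 91 mm above the cap's underside. It turns with the cap: clockwise seen from above screws it down, 5 mm per radian. Thread friction is 0.12 N m (2.7 N at 45 mm from the axis) and holds it. Once on the seal, rubber drag adds 0.02 to 0.05 N m per newton of pressing: 0.6 N m in all is good and tight.
- seal: Black rubber O-ring, 69 mm mean diameter, lying in the canister's rim. Origin: centre of the ring, 4 mm below its top. Thin or thick rings are fitted: the top stands 2 to 7 mm above the neck's rim. It gives about 1 mm for 15 N (0.2 rad of turning); firmly met from 5 N, crushed above 45 N.
- parts_bin: Bystander: loose green bin with O-rings, 170 x 110 x 75 mm. Origin: centre of its underside.
- sizing_cone: Bystander: loose stepped aluminium cone, 90 mm across the foot, 120 mm tall. Origin: centre of its underside.
- grease_tin: Bystander: loose dark steel tin, 80 mm diameter, 90 mm tall. Origin: centre of its underside.

How it is judged:
On the way:
1. the arm is swung home onto its stop, with the cap over the mouth (value of joint swing_arm below 0.03 rad), for 0.2 s.
At the end, for the whole second after the job is handed in: The cap is centred on the mouth (within 8 mm), at rest, and presses on the seal with more than 5 N with the robot away (contact force between cap and seal above 5 N and horizontal distance between cap and mouth below 0.008 m and angular speed of cap below 0.1 rad/s); the robot touches nothing.
It fails at once if the seal is crushed (pressed with more than 45 N) (contact force between cap and seal above 45 N).
It fails at once if a bystander is moved by more than 30 mm (distance of any of parts_bin, sizing_cone, grease_tin from where it was at the start of the episode above 0.03 m).
It also fails if it takes over 61 s, if anything falls off the work surface, if the arm or the gripper's body presses on something with over 40 N, if the wrist force passes 120 N, or if a joint passes its speed limit or range.

### The arm

A 6-joint arm with a two-finger parallel gripper is mounted at the origin on the work surface. World frame = base frame: x ahead of the robot, y to its left, z up, the work surface at z = 0. Lengths are in m, angles in rad, forces in N, time in s.
With the tool pointing down it reaches from about 0.425 to 1.125 m from the base axis. Payload 14.9 kg.
Tool frame: the origin (TCP) lies at the very end of the fingers, on their centre line; the grasp point (between the pads) lies 19 mm behind it (ctrl.hold_point_z is the distance from the TCP to the grasp point, in m); x points along the fingers, y is the direction in which the jaws open and shut, and the axes are right-handed (so a half turn about x gives the same grasp; the last joint's range is limited). The gripper opens to 91 mm and grips with 3 to 60 N. Pads are 32 mm wide; open, the fingers measure 118 mm over their backs; the gripper's body (76 mm by 178 mm) begins 60 mm behind the grasp point.
Start: joints at [-0.033, 0.379, 1.734, -0, 1.028, -0.033], TCP at [0.7, -0, 0.177] pointing down, gripper open.
Joint ranges: [-2.77, 2.77], [-0.74, 2.19], [0, 2.66], [-1.06, 4.2], [0.31, 2.87], [-3.08, 3.08]. Speed limits (rad/s): [1.89, 1.89, 2.39, 3.14, 3.14, 3.14].

### API

Orientations are given as [roll, pitch, yaw] about the fixed x, y, z axes, in that order (R = Rz(yaw) Ry(pitch) Rx(roll)).
In Python, from rig import ctrl gives the robot as it stands. Calls block until the motion is done:
- ctrl.movep(position, orientation): joint-space move of the TCP to a pose.
- ctrl.servo_line(position, rot=None, feed=0.15, f_stop=None): straight line of the TCP; rot=None keeps the orientation; feed is the mean speed in m/s. With f_stop (N) it stops when the force on the tool has changed by that much, and returns True; else False.
- ctrl.goto_joints(angles): joint-space move.
- ctrl.open() and ctrl.clamp(): open the fingers fully, or close them until they stop; the grip force is fixed at half the most.
- ctrl.wait(seconds).
- ctrl.solve_ik(position, orientation): joint angles nearest the present ones, or None.
- ctrl.read_camera(name): name is "scene" or "side" or "wrist"; returns a dict with "image" (480x640x3 uint8, red, green, blue), "fx", "fy", "cx", "cy" (pixels), "distortion" ([k1, k2, p1, p2, k3] as OpenCV has them; the pictures are not rectified), "eye" and "orientation" of the camera in the world. Camera axes: x right, y down, z forward; pixel columns grow to the right and rows downward; lengths in m; the calibration is good to about 2 mm. A picture is of the moment at which its call begins. There is no depth.
A pose or a line that the arm cannot do raises ctrl.MotionError and nothing moves.
- ctrl.finish_job(): hands the job in, once; it reports no verdict.
Trained networks look in the newest picture that a camera, given by its name, has taken for a name from the list of things; names that differ only in an ending like _2 or _b are one class to them, and where a whole thing is asked for, a point or a joint stands for the part that bears it (a point fixed in the world has none). Each returns a list of dicts, best first, with "conf" (0 to 1); they miss things now and then, are a little off and sometimes report something else, mostly with a low value. They report only what shows in the picture. A call takes as long as a camera call.
- ctrl.look_for(camera, thing): "extent" ([left, top, width, height] in pixels, round what is visible of it).
- ctrl.silhouettes(camera, thing): "region" (480x640 bool, what is visible of it) and "extent" ([left, top, width, height] in pixels, round what is visible of it).
Readings, each from a call of its own:
- ctrl.current_t(): time.
- ctrl.current_joint_pos(): joint angles.
- ctrl.current_joint_velocities(): joint speeds.
- ctrl.current_tau(): joint torques, N m.
- ctrl.current_position(): TCP position.
- ctrl.current_tcp_rot(): TCP orientation.
- ctrl.current_force(): force on the tool from outside, world axes, zero at the start.
- ctrl.current_ft_torque(): the same for the moment, N m.
- ctrl.current_width(): finger opening in m.
Only numpy, scipy, OpenCV 4.12 (cv2) and the standard library are available. Lean on these libraries where they do the work, as an engineer would, in place of code of your own. Each camera call takes 0.05 s, during which the arm holds its last target.

## Working session

There is one attempt and no reset: what is moved stays moved. The work goes in short steps, each a Python script; the robot and the scene stay as the last script left them, time stands still between calls to the robot, and variables do not carry over. Pictures are saved under pics/ and viewed, and the job is handed in when it is done.

```bash
mkdir -p pics; ls
python3 - <<'E'
from rig import ctrl
import cv2
for n in ("scene","side","wrist"):
    c=ctrl.read_camera(n); cv2.imwrite(f"pics/{n}0.png",c["image"][:,:,::-1])
    print(n,{k:(v if k!="image" else 0) for k,v in c.items()})
print(ctrl.current_t())
E
```

```text
pics
scene {'image': 0, 'fx': 437.0267092349273, 'fy': 437.0267092349273, 'cx': 315.4839392063658, 'cy': 242.62663333974493, 'distortion': array([-0.00317269,  0.        ,  0.        ,  0.        ,  0.        ]), 'eye': array([1.24174701, 0.02972875, 0.91720835]), 'orientation': array([-2.37358561, -0.00721221,  1.63819229])}
side {'image': 0, 'fx': 534.2953381528919, 'fy': 534.2953381528919, 'cx': 322.17577711415566, 'cy': 250.88132331524773, 'distortion': array([-0.16277598,  0.        ,  0.        ,  0.        ,  0.        ]), 'eye': array([-0.22669775,  0.98561588,  0.99813927]), 'orientation': array([-2.17922812e+00,  1.95730413e-03, -2.50819305e+00])}
wrist {'image': 0, 'fx': 366.14699680563484, 'fy': 366.14699680563484, 'cx': 314.66537952534287, 'cy': 239.10659781856558, 'distortion': array([-0.00506513,  0.        ,  0.        ,  0.        ,  0.        ]), 'eye': array([0.70123766, 0.07972471, 0.38549643]), 'orientation': array([ 2.85870227e+00,  6.28573131e-04, -2.33993525e-04])}
0.15
```

View pics/scene0.png

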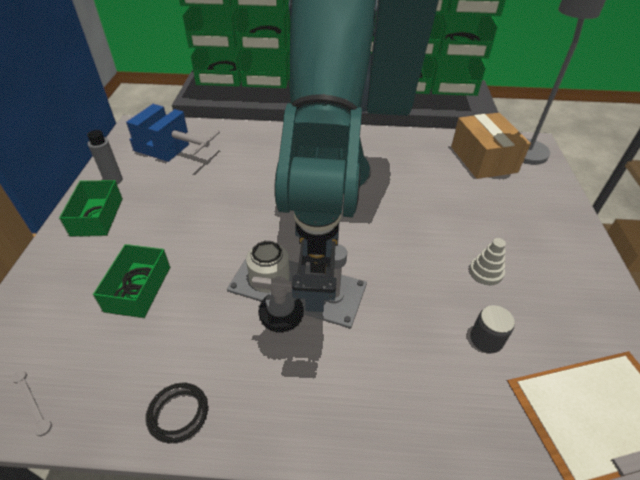

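View pics/side0.png

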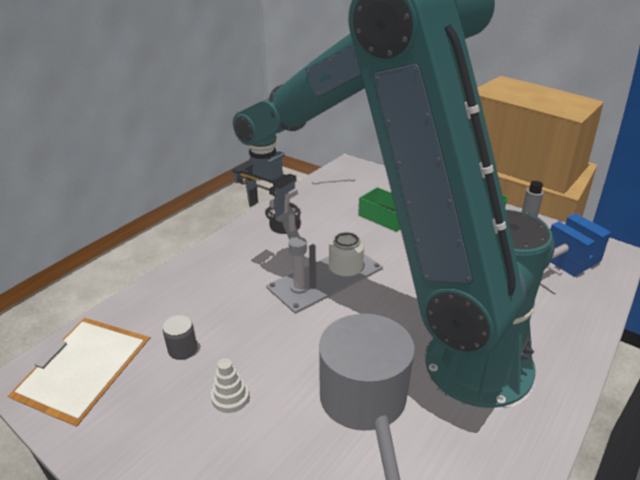

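View pics/wrist0.png

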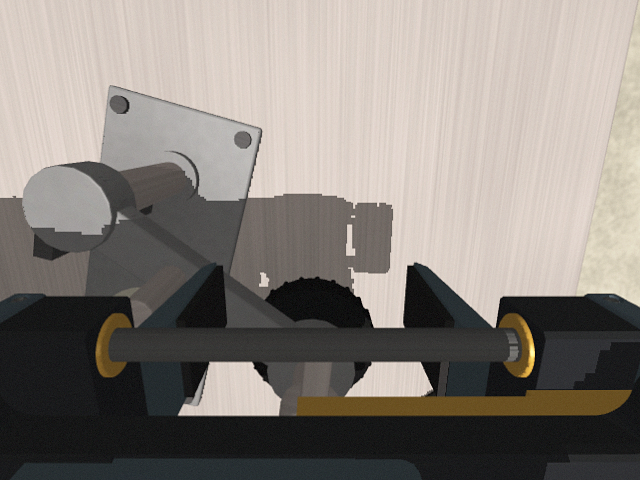

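Run:
```python
from rig import ctrl
import cv2
print(ctrl.current_tcp_rot())
ctrl.servo_line([0.7,0,0.42],feed=0.25)
for n in ("scene","side","wrist"):
    c=ctrl.read_camera(n); im=c["image"][:,:,::-1]
    if n=="scene": im=cv2.resize(im[180:360,180:420],(800,600),interpolation=cv2.INTER_CUBIC)
    if n=="side": im=cv2.resize(im[140:320,220:460],(800,600),interpolation=cv2.INTER_CUBIC)
    cv2.imwrite(f"pics/{n}1.png",im)
print(ctrl.current_t(),c["eye"],c["orientation"])
for cam in ("scene","wrist","side"):
  for th in ("canister","cap","bar_middle","pull_peg","swing_arm","seal","pivot_top","parts_bin","sizing_cone","grease_tin"):
    print(cam,th,[(d["extent"],round(d["conf"],2)) for d in ctrl.look_for(cam,th)[:2]])
print(ctrl.current_t())
```

```text
[-1.62712396  1.56999988  3.085217  ]
1.425 [0.70142543 0.07971927 0.62696142] [ 2.85875298e+00  2.19009553e-03 -2.41997258e-04]
scene canister [([229.4, 240.2, 137.4, 92.9], 0.76), ([469.2, 238.0, 39.1, 45.4], 0.3)]
scene cap [([252.1, 278.8, 54.4, 54.3], 0.83)]
scene bar_middle [([253.0, 277.2, 48.2, 54.8], 0.56)]
scene pull_peg [([251.0, 243.4, 97.6, 91.6], 0.6)]
scene swing_arm [([251.4, 242.3, 96.7, 87.5], 0.6)]
scene seal [([250.1, 242.2, 32.0, 23.5], 0.54)]
scene pivot_top [([253.5, 243.5, 93.3, 89.7], 0.64)]
scene parts_bin [([92.6, 243.8, 77.6, 76.8], 0.67)]
scene sizing_cone [([253.7, 244.0, 92.8, 90.8], 0.62), ([469.9, 240.4, 35.5, 42.0], 0.58)]
scene grease_tin [([251.2, 240.9, 30.4, 21.9], 0.61)]
wrist canister [([160.3, 106.9, 190.1, 212.3], 0.8)]
wrist cap [([281.1, 212.4, 65.7, 101.7], 0.97)]
wrist bar_middle [([275.4, 212.4, 71.9, 103.4], 0.86)]
wrist pull_peg [([175.6, 151.3, 173.2, 166.8], 0.91), ([276.0, 212.8, 70.7, 105.4], 0.74)]
wrist swing_arm [([178.4, 146.6, 171.5, 168.0], 0.92)]
wrist seal [([163.6, 257.3, 39.2, 38.2], 0.75), ([279.6, 212.7, 66.4, 104.6], 0.32)]
wrist pivot_top [([174.3, 146.3, 175.4, 170.7], 0.96), ([283.4, 212.2, 65.4, 102.0], 0.61)]
wrist parts_bin [([200.0, 387.0, 94.9, 28.8], 0.72)]
wrist sizing_cone []
wrist grease_tin [([167.2, 259.0, 36.8, 36.5], 0.71)]
side canister [([264.8, 191.0, 119.6, 120.8], 0.95), ([211.5, 357.7, 37.0, 55.1], 0.18)]
side cap [([266.2, 187.8, 36.6, 47.5], 0.97), ([209.9, 359.3, 35.7, 54.6], 0.69)]
side bar_middle [([268.1, 187.9, 33.6, 43.7], 0.88)]
side pull_peg [([270.6, 189.3, 34.5, 65.8], 0.68)]
side swing_arm [([269.3, 190.9, 37.8, 65.0], 0.95), ([267.0, 185.3, 113.2, 124.9], 0.65)]
side seal []
side pivot_top [([266.1, 189.3, 41.2, 68.7], 0.86)]
side parts_bin [([357.2, 186.5, 55.2, 48.7], 0.82)]
side sizing_cone [([211.2, 360.6, 37.5, 53.0], 0.9), ([265.8, 190.2, 40.6, 66.1], 0.74)]
side grease_tin []
2.925
```

View pics/scene1.png

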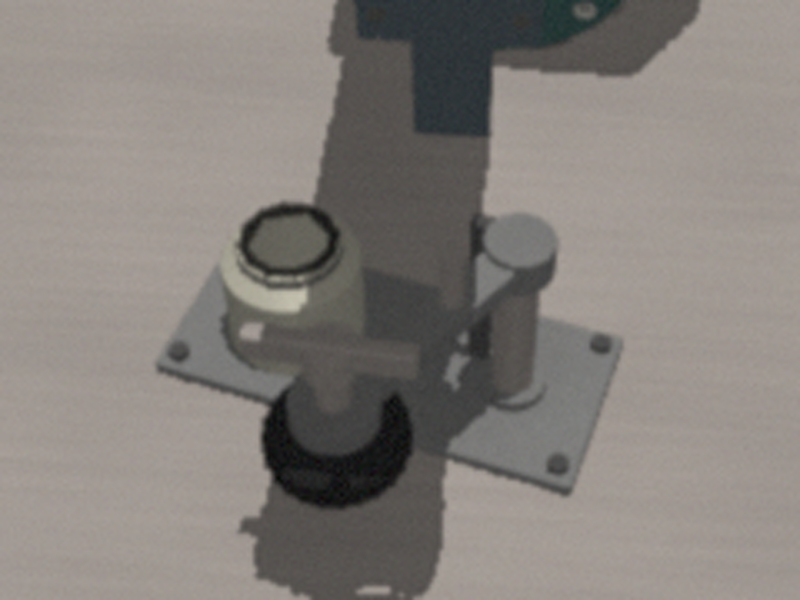

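View pics/side1.png

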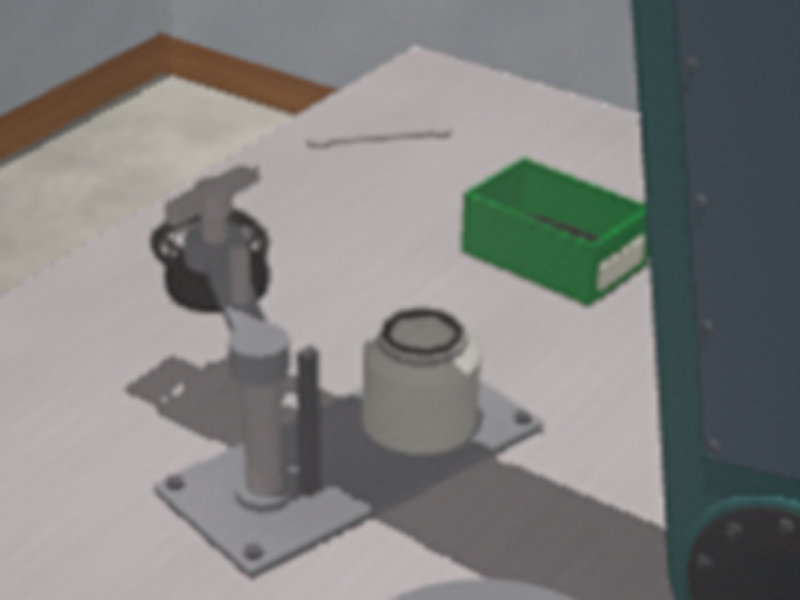

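View pics/wrist1.png

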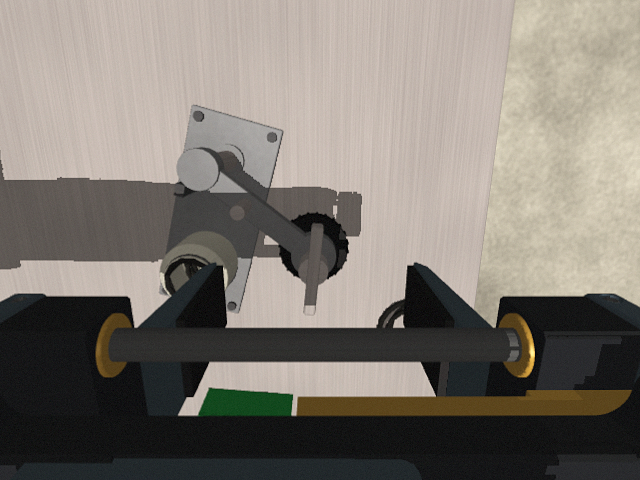

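```bash
cat > h.py <<'E'
from rig import ctrl
import numpy as np, cv2
from scipy.spatial.transform import Rotation as R
def cal(n):
    c=ctrl.read_camera(n); return c
def ray(c,uv):
    K=np.array([[c["fx"],0,c["cx"]],[0,c["fy"],c["cy"]],[0,0,1]])
    p=cv2.undistortPoints(np.array([[uv]],float),K,np.array(c["distortion"]))[0,0]
    return R.from_euler("xyz",c["orientation"]).as_matrix()@np.array([p[0],p[1],1])
def at(c,uv,z):
    d=ray(c,uv); e=np.array(c["eye"]); return e+d*(z-e[2])/d[2]
def proj(c,P):
    K=np.array([[c["fx"],0,c["cx"]],[0,c["fy"],c["cy"]],[0,0,1]])
    M=R.from_euler("xyz",c["orientation"]).as_matrix().T
    return cv2.projectPoints(np.array(P,float).reshape(-1,1,3),M,-M@np.array(c["eye"]),K,np.array(c["distortion"]))[0][:,0]
E
python3 - <<'E'
from h import *
S=cal("scene");D=cal("side");W=cal("wrist")
print("piv",at(S,(336,252),.178),at(D,(297.4,241.4),.178),at(W,(200,169),.178))
print("mouth",at(S,(267,253),.110),at(D,(347,239.6),.110))
print("peg",at(W,(237,213),.222))
for z in(.230,.236): print("bar",at(W,(316,225),z),at(W,(310,313),z))
# scene bar zoom ends
f=lambda x,y:(180+x*.3,180+y*.3)
print("bar S",at(S,f(340,343),.233), at(S,f(262,340),.233),at(S,f(420,350),.233))
E
```

```text
piv [0.55551115 0.03614997 0.178     ] [0.55371604 0.04099649 0.178     ] [0.56221117 0.03743414 0.178     ]
mouth [ 0.50861233 -0.13578638  0.11      ] [ 0.50425116 -0.13265547  0.11      ]
peg [ 0.61348153 -0.00769489  0.222     ]
bar [ 0.70303241 -0.01974471  0.23      ] [ 0.69588617 -0.12897652  0.23      ]
bar [ 0.7030082  -0.01824831  0.236     ] [ 0.69596947 -0.12583686  0.236     ]
bar S [ 0.69863309 -0.0690195   0.233     ] [ 0.69977263 -0.11594501  0.233     ] [ 0.70044389 -0.02077791  0.233     ]
```

```bash
cat >> h.py <<'E'
import warnings; warnings.filterwarnings("ignore")
def down(psi):
    c,s=np.cos(psi),np.sin(psi)
    return R.from_matrix(np.array([[0,c,s],[0,s,-c],[-1,0,0]])).as_euler("xyz")
def psi_now():
    M=R.from_euler("xyz",ctrl.current_tcp_rot()).as_matrix(); return np.arctan2(M[1,1],M[0,1])
PIV=np.array([.5575,.0382]); MOUTH=np.array([.5064,-.1342])
HOME=np.arctan2(*(MOUTH-PIV)[::-1])
def armpt(th,r): a=HOME+th; return PIV+r*np.array([np.cos(a),np.sin(a)])
E
python3 - <<'E'
from h import *
peg=np.array([.6135,-.0077]); bar=np.array([.6995,-.0725])
for p in(peg,bar): print(np.linalg.norm(p-PIV), (np.arctan2(*(p-PIV)[::-1])-HOME))
print("psi",psi_now(), "HOME",HOME, "F",ctrl.current_force(),ctrl.current_ft_torque())
for th in (1.19,.6,0,-.06):
  for k in (-1,1):
    p=armpt(th,.0705); q=ctrl.solve_ik([*p,.188],down(HOME+th+k*np.pi/2)); print(th,k,None if q is None else np.round(q,2))
for d in range(-180,181,30):
    q=ctrl.solve_ik([*MOUTH,.205],down(np.radians(d))); print(d,None if q is None else np.round(q,2))
E
```

```text
0.07240725101811285 1.1723464565603217
0.1800513537855242 1.196786983128829
psi 2.21015382274864e-05 HOME -1.8589505178218193 F [ 0.45942753 -0.10369853  0.01556615] [-0.02931079 -0.0080872   0.03158587]
1.19 -1 [-0.05  0.23  1.91 -0.    1.    2.19]
1.19 1 [-0.05  0.23  1.91  0.    1.   -0.95]
0.6 -1 [-0.09  0.18  1.97  0.    0.99  2.74]
0.6 1 [-0.09  0.18  1.97 -0.    0.99 -0.4 ]
0 -1 [-0.1   0.11  2.05 -0.    0.98 -2.95]
0 1 [-0.1   0.11  2.05 -0.    0.98  0.19]
-0.06 -1 [-0.1   0.1   2.06 -0.    0.98 -2.89]
-0.06 1 [-0.1   0.1   2.06 -0.    0.98  0.25]
-180 [-0.3   0.06  2.07  0.    1.01  2.84]
-150 [-0.3   0.06  2.07  0.    1.01  2.31]
-120 [-0.3   0.06  2.07 -0.    1.01  1.79]
-90 [-0.3   0.06  2.07  0.    1.01  1.27]
-60 [-0.3   0.06  2.07  0.    1.01  0.74]
-30 [-0.3   0.06  2.07 -0.    1.01  0.22]
0 [-0.3   0.06  2.07  0.    1.01 -0.3 ]
30 [-0.3   0.06  2.07  0.    1.01 -0.83]
60 [-0.3   0.06  2.07 -0.    1.01 -1.35]
90 [-0.3   0.06  2.07  0.    1.01 -1.87]
120 [-0.3   0.06  2.07 -0.    1.01 -2.4 ]
150 [-0.3   0.06  2.07  0.    1.01 -2.92]
180 [-0.3   0.06  2.07  0.    1.01  2.84]
```

Run:
```python
from h import *
th0=1.18
peg=np.array([.6125,-.0068])
o=down(HOME+th0+np.pi/2)
ctrl.movep([*peg,.30],o)
ctrl.servo_line([*peg,.188],feed=.15,f_stop=15)
print(ctrl.current_position(),ctrl.current_force())
c=ctrl.read_camera("wrist");cv2.imwrite("pics/w2.png",c["image"][:,:,::-1])
ctrl.clamp()
print("w",ctrl.current_width(),ctrl.current_force(),ctrl.current_ft_torque(),ctrl.current_t())
```

```text
[ 0.61321582 -0.00684371  0.18897728] [-0.53193711  0.28645508 -0.05572703]
w 0.0005942820121517659 [-0.33790134 -0.22570763 -0.50573805] [ 0.07850059 -0.03572026  0.00743488] 6.2667
```

View pics/w2.png

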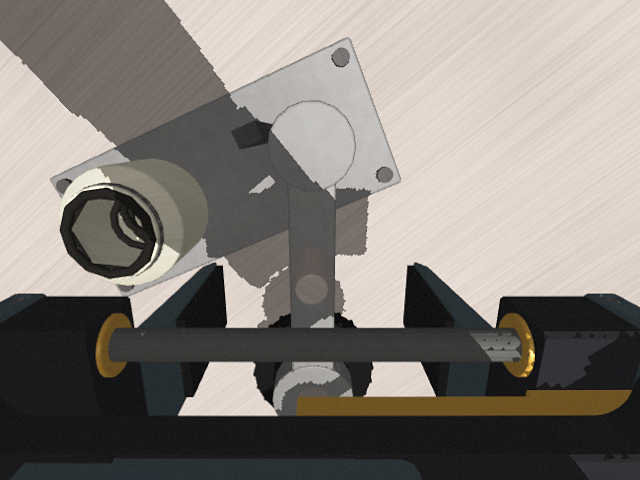

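Run:
```python
from h import *
W=cal("wrist")
p=ctrl.current_position(); print(p,W["eye"],W["orientation"])
print(proj(W,[p]),proj(W,[[*armpt(1.18,.07),.222]]), proj(W,[[*PIV,.178]]))
for z in(.222,.2,.18): print(at(W,(312,288),z), np.linalg.norm(at(W,(312,288),z)[:2]-PIV))
print(at(W,(312,143),.178))
cv2.imwrite("pics/w3.png",W["image"][:,:,::-1])
S=cal("scene");D=cal("side")
a=cv2.resize(S["image"][200:350,200:400,::-1],(800,600),interpolation=cv2.INTER_CUBIC);cv2.imwrite("pics/s3.png",a)
a=cv2.resize(D["image"][170:320,220:420,::-1],(800,600),interpolation=cv2.INTER_CUBIC);cv2.imwrite("pics/d3.png",a)
```

```text
[ 0.61249505 -0.006804    0.18801388] [0.55245271 0.0435402  0.39683592] [ 2.85850199e+00 -8.95447913e-06  8.91610315e-01]
[[312.26549497 266.92128827]] [[312.7915672  288.13019395]] [[312.96330004 145.71175973]]
[ 0.61166222 -0.00603111  0.222     ] 0.0699280869520612
[ 0.61911269 -0.01226878  0.2       ] 0.07964434161214387
[ 0.62588584 -0.01793939  0.18      ] 0.08847742181637787
[0.55596705 0.03872391 0.178     ]
```

View pics/w3.png

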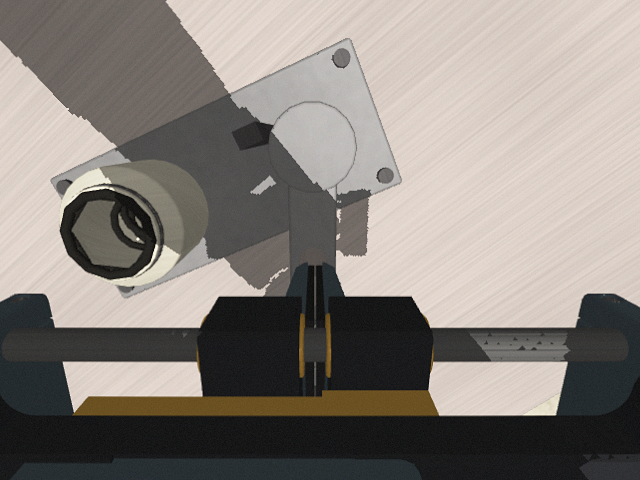

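View pics/d3.png

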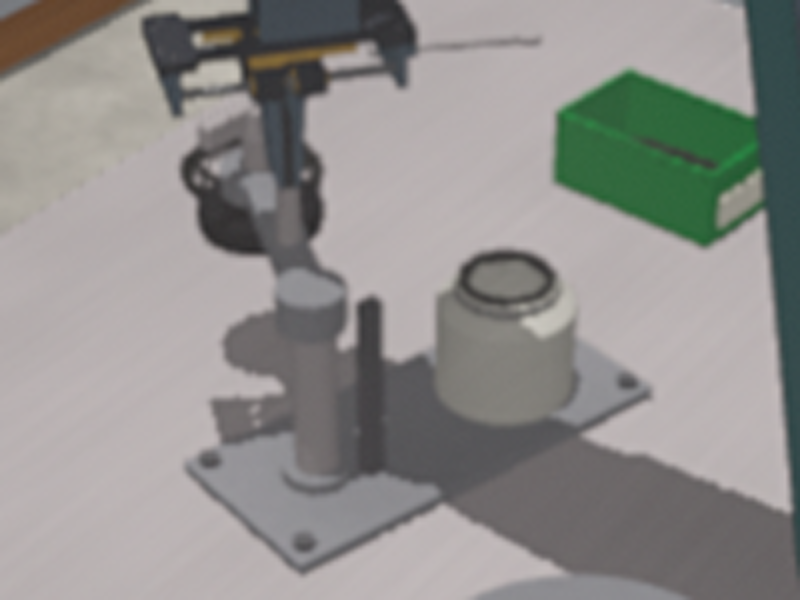

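View pics/s3.png

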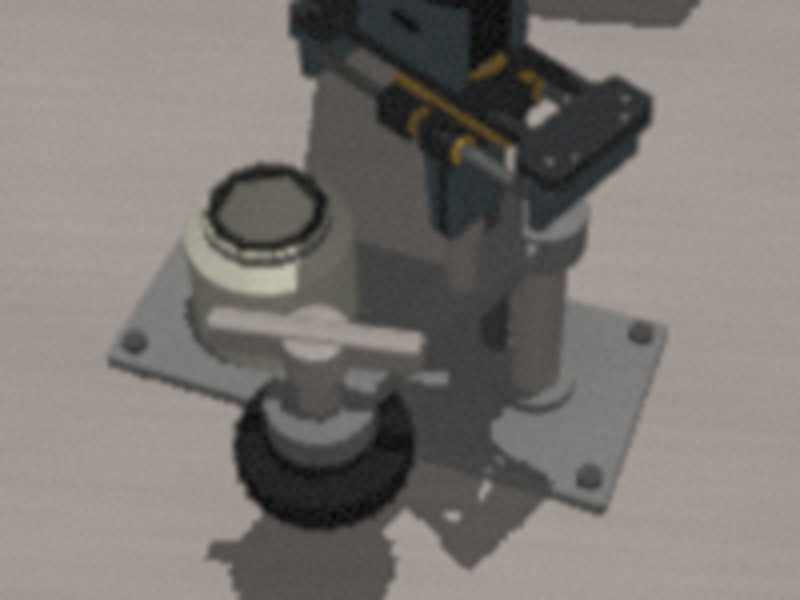

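Run:
```python
from h import *
S=cal("scene");D=cal("side")
p=ctrl.current_position()
a=armpt(1.18,.07)
P=[p,[*a,.222],[*a,.172],[*PIV,.178],[*MOUTH,.11],[*PIV,0]]
s=(proj(S,P)-[200,200])*4; d=(proj(D,P)-[220,170])*4
print(np.round(s),np.round(d))
for f,q,n in(("pics/s3.png",s,"s4"),("pics/d3.png",d,"d4")):
    im=cv2.imread(f)
    for i,u in enumerate(q): cv2.circle(im,tuple(int(x) for x in u),4,(0,0,255) if i else (255,0,255),-1)
    cv2.imwrite(f"pics/{n}.png",im)
```

```text
[[463. 267.]
 [466. 225.]
 [465. 285.]
 [547. 211.]
 [271. 210.]
 [536. 397.]] [[286. 217.]
 [284. 177.]
 [287. 237.]
 [308. 282.]
 [507. 277.]
 [315. 482.]]
```

View pics/s4.png

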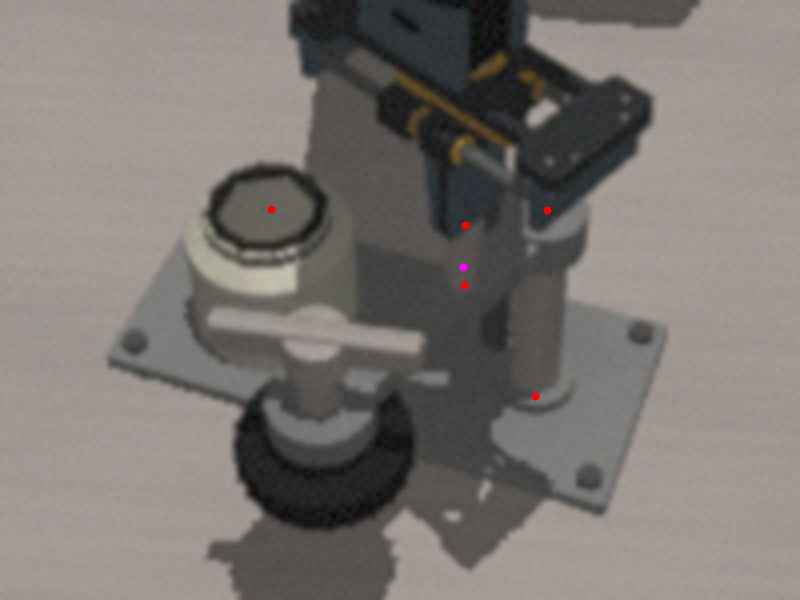

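View pics/d4.png

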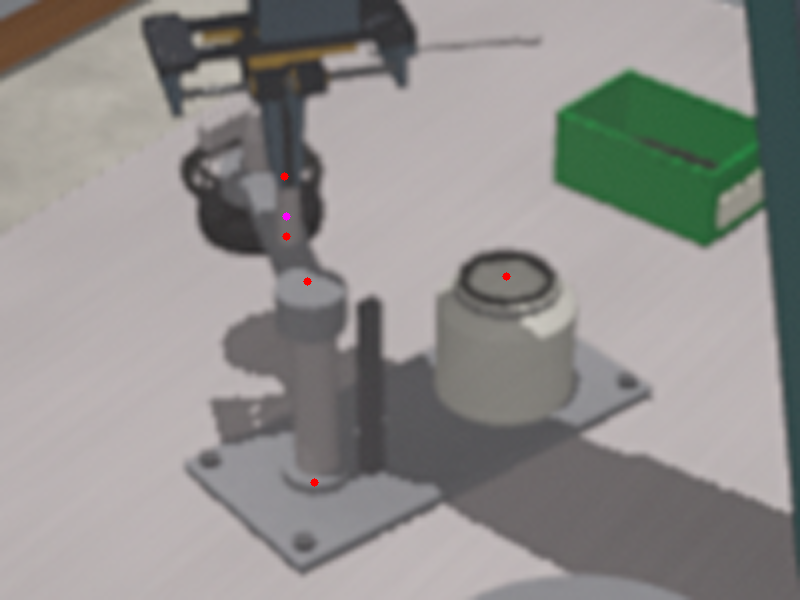

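Run:
```python
from h import *
W=cal("wrist")
p=ctrl.current_position();M=R.from_euler("xyz",ctrl.current_tcp_rot()).as_matrix()
print(M.round(3), ctrl.hold_point_z, ctrl.current_joint_pos())
for back in (0,.01,.02,.03,.04):
  for zz in(-.016,0,.016):
    print(back,zz,proj(W,[p+M@[-back,s,zz] for s in(-.0455,0,.0455)]).round(0).tolist())
```

```text
[[ 0.     0.628  0.778]
 [-0.     0.778 -0.628]
 [-1.    -0.     0.   ]] 0.0188 [-4.91433044e-02  2.30939352e-01  1.91002848e+00 -4.72578125e-05
  1.00061886e+00 -9.41025091e-01]
0 -0.016 [[236.0, 242.0], [312.0, 242.0], [389.0, 242.0]]
0 0 [[237.0, 267.0], [312.0, 267.0], [387.0, 267.0]]
0 0.016 [[239.0, 291.0], [312.0, 291.0], [386.0, 291.0]]
0.01 -0.016 [[232.0, 247.0], [312.0, 247.0], [392.0, 247.0]]
0.01 0 [[234.0, 273.0], [312.0, 273.0], [390.0, 273.0]]
0.01 0.016 [[236.0, 298.0], [312.0, 298.0], [389.0, 298.0]]
0.02 -0.016 [[228.0, 252.0], [312.0, 252.0], [396.0, 252.0]]
0.02 0 [[230.0, 280.0], [312.0, 280.0], [394.0, 280.0]]
0.02 0.016 [[232.0, 306.0], [312.0, 306.0], [392.0, 306.0]]
0.03 -0.016 [[224.0, 258.0], [312.0, 258.0], [400.0, 258.0]]
0.03 0 [[226.0, 287.0], [312.0, 287.0], [398.0, 287.0]]
0.03 0.016 [[228.0, 314.0], [312.0, 314.0], [396.0, 314.0]]
0.04 -0.016 [[219.0, 265.0], [312.0, 265.0], [404.0, 265.0]]
0.04 0 [[221.0, 295.0], [312.0, 295.0], [402.0, 295.0]]
0.04 0.016 [[224.0, 323.0], [312.0, 323.0], [400.0, 323.0]]
```

Run:
```python
from h import *
ctrl.open()
p=ctrl.current_position()
hit=ctrl.servo_line([*armpt(1.18,.070),.151],feed=.1,f_stop=10)
print(hit,ctrl.current_position(),ctrl.current_force())
ctrl.clamp()
print("w",ctrl.current_width(),ctrl.current_force(),ctrl.current_ft_torque(),ctrl.current_t())
c=ctrl.read_camera("wrist");cv2.imwrite("pics/w5.png",c["image"][:,:,::-1])
D=cal("side")
a=cv2.resize(D["image"][170:320,220:420,::-1],(800,600),interpolation=cv2.INTER_CUBIC);cv2.imwrite("pics/d5.png",a)
```

```text
False [ 0.61191367 -0.00574749  0.15081701] [-0.20458687  0.25225997  0.36837935]
w 0.017350815217872732 [-1.43539586 -5.07446839  1.05359674] [-0.79770717  0.33125305  0.06645305] 9.5917
```

View pics/w5.png

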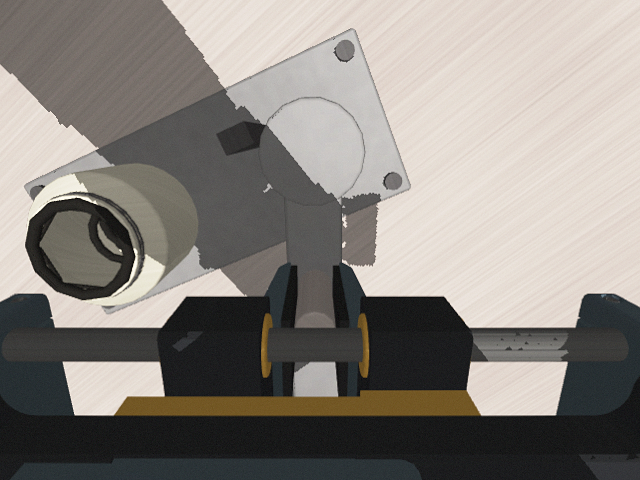

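View pics/d5.png

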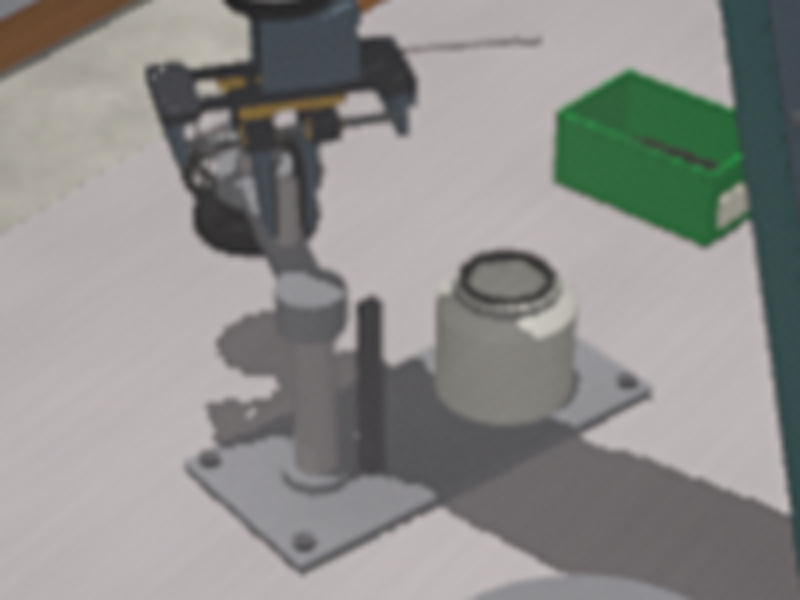

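Run:
```python
from h import *
th=1.18
z=.151
while th>0.1:
    th=max(th-.2,.08)
    hit=ctrl.servo_line([*armpt(th,.070),z],down(HOME+th+np.pi/2),feed=.05,f_stop=40)
    f=ctrl.current_force(); a=HOME+th
    print(round(th,2),hit,"rad",round(f[:2]@[np.cos(a),np.sin(a)],1),"tan",round(f[:2]@[-np.sin(a),np.cos(a)],1),round(f[2],1),"w",round(ctrl.current_width(),4),round(ctrl.current_t(),2))
    if hit: break
```

```text
0.98 False rad 5.0 tan -3.8 -0.8 w 0.0172 10.12
0.78 False rad 8.6 tan -1.0 -2.8 w 0.0173 10.56
0.58 False rad 11.1 tan -0.7 -3.7 w 0.0173 10.99
0.38 False rad 14.6 tan -0.3 -3.0 w 0.0175 11.43
0.18 False rad 14.9 tan 0.5 -1.4 w 0.0171 11.86
0.08 False rad 16.1 tan 0.7 0.7 w 0.0175 12.15
```

Run:
```python
from h import *
z=.151
for th in (.03,-.01,-.04,-.07,-.1):
    hit=ctrl.servo_line([*armpt(th,.070),z],down(HOME+max(th,0)+np.pi/2),feed=.03,f_stop=25)
    f=ctrl.current_force(); a=HOME+th; p=ctrl.current_position()[:2]-PIV
    print(th,hit,"rad",round(f[:2]@[np.cos(a),np.sin(a)],1),"tan",round(f[:2]@[-np.sin(a),np.cos(a)],1),round(f[2],1),"thm",round(np.arctan2(p[1],p[0])-HOME,3),np.linalg.norm(p).round(4),round(ctrl.current_t(),2))
    if hit or f[:2]@[-np.sin(a),np.cos(a)]>25: break
c=ctrl.read_camera("wrist");cv2.imwrite("pics/w6.png",c["image"][:,:,::-1])
S=cal("scene")
a=cv2.resize(S["image"][200:350,200:400,::-1],(800,600),interpolation=cv2.INTER_CUBIC);cv2.imwrite("pics/s6.png",a)
```

```text
0.03 False rad 16.2 tan 5.9 -3.0 thm 0.036 0.0713 12.42
-0.01 False rad 16.3 tan 14.2 -10.9 thm 0.011 0.0713 12.67
-0.04 False rad 15.4 tan 31.6 -23.4 thm 0.013 0.0711 12.92
```

View pics/s6.png

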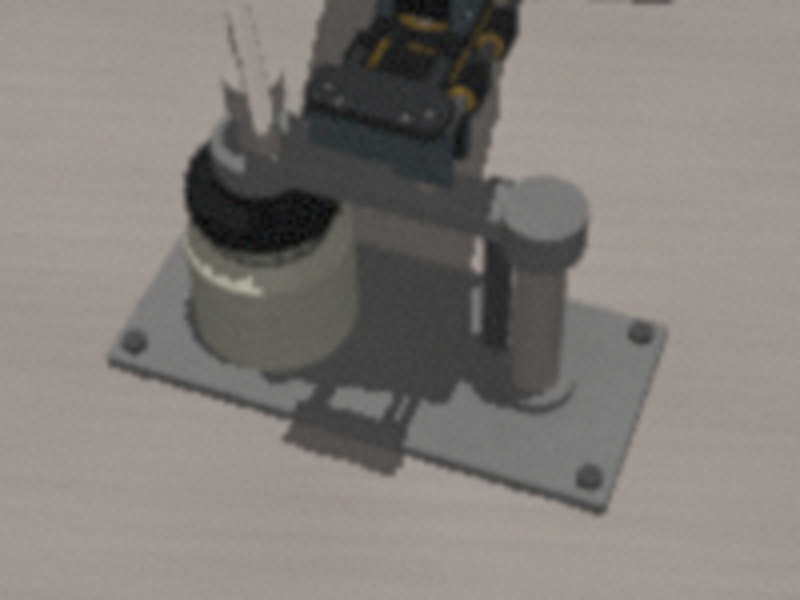

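Run:
```python
from h import *
ctrl.wait(.25)
ctrl.open()
p=ctrl.current_position()
ctrl.servo_line([*p[:2],.24],feed=.2)
print(ctrl.current_force())
ctrl.movep([*MOUTH,.30],down(np.radians(108)))
W=cal("wrist");cv2.imwrite("pics/w7.png",W["image"][:,:,::-1])
S=cal("scene")
a=cv2.resize(S["image"][200:350,200:400,::-1],(800,600),interpolation=cv2.INTER_CUBIC);cv2.imwrite("pics/s7.png",a)
D=cal("side")
a=cv2.resize(D["image"][170:320,220:420,::-1],(800,600),interpolation=cv2.INTER_CUBIC);cv2.imwrite("pics/d7.png",a)
print(W["eye"],W["orientation"],ctrl.current_position(),ctrl.current_t(),ctrl.current_force(),ctrl.current_ft_torque())
print(proj(W,[[*MOUTH,z] for z in (.23,.236)]))
```

```text
[-0.16719269 -0.53063587 -0.79248843]
[ 0.43270737 -0.15774868  0.50849191] [2.85915201e+00 1.60279608e-05 1.88415150e+00] [ 0.50638257 -0.1341022   0.29987493] 17.2333 [-0.68099189 -0.11015899 -0.57603231] [ 0.10200114 -0.00628785 -0.01824111]
[[314.27331679 234.90314058]
 [314.26521657 236.97917409]]
```

View pics/w7.png

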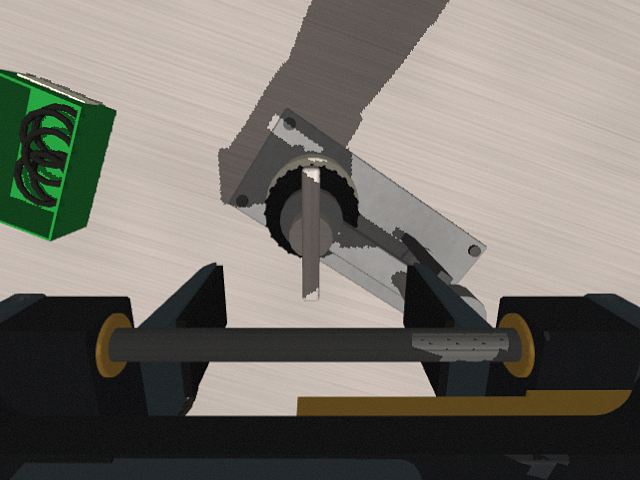

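View pics/d7.png

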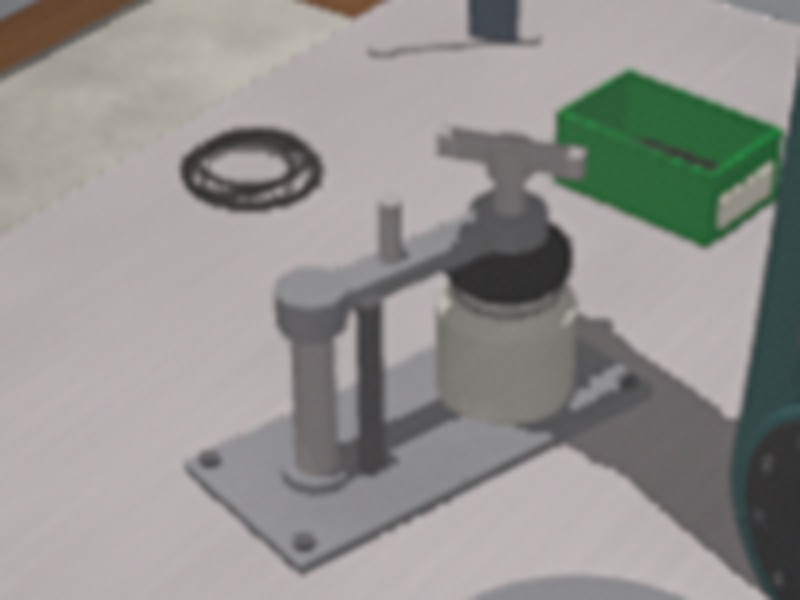

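View pics/s7.png

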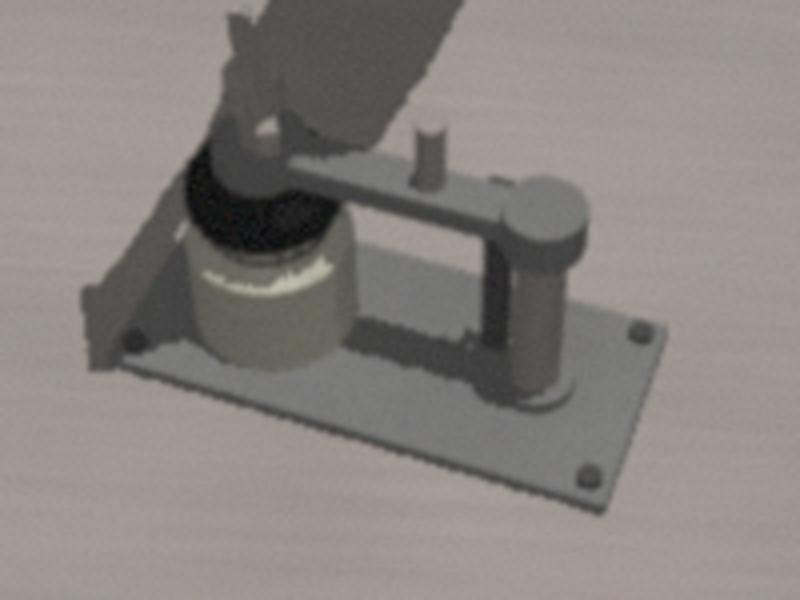

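Run:
```python
from h import *
W=cal("wrist")
# bar edges in wrist picture
g=W["image"].astype(int).sum(2)
for r in (190,215,270,285): print(r,g[r,292:332].tolist())
for z in(.230,.236):
  a=at(W,(311.3,169),z);b=at(W,(311,294),z);print(z,a,b,(a+b)/2,np.linalg.norm(a-b),np.degrees(np.arctan2(*(a-b)[1::-1])))
```

```text
190 [53, 34, 45, 38, 55, 92, 112, 153, 166, 155, 233, 258, 264, 288, 282, 286, 275, 283, 284, 271, 270, 272, 269, 283, 278, 266, 255, 231, 167, 157, 164, 164, 140, 121, 95, 54, 51, 53, 55, 42]
215 [191, 193, 190, 201, 212, 224, 215, 226, 225, 215, 239, 256, 265, 284, 283, 285, 285, 276, 266, 260, 268, 270, 272, 266, 270, 261, 257, 225, 218, 217, 224, 225, 220, 210, 213, 201, 193, 213, 217, 206]
270 [552, 549, 569, 547, 556, 547, 559, 563, 565, 581, 350, 264, 260, 275, 275, 280, 269, 273, 277, 258, 271, 267, 254, 264, 257, 261, 231, 386, 557, 559, 559, 550, 537, 550, 540, 539, 556, 550, 567, 556]
285 [548, 556, 551, 541, 549, 550, 542, 546, 544, 552, 344, 247, 266, 274, 276, 275, 274, 269, 263, 254, 262, 275, 265, 258, 263, 261, 231, 457, 556, 564, 570, 566, 566, 566, 567, 569, 565, 573, 572, 574]
0.23 [ 0.45839142 -0.15216742  0.23      ] [ 0.55577077 -0.12111055  0.23      ] [ 0.50708109 -0.13663898  0.23      ] 0.10221187541544763 -162.31113161914067
0.236 [ 0.45783884 -0.15228795  0.236     ] [ 0.55312184 -0.12189966  0.236     ] [ 0.50548034 -0.13709381  0.236     ] 0.10001148753909844 -162.31113161914064
```

Run:
```python
import cv2
im=cv2.imread("pics/w7.png"); cv2.imwrite("pics/w7z.png",cv2.resize(im[150:320,220:400],(636,600),interpolation=cv2.INTER_CUBIC))
```

```text
(no output)
```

View pics/w7z.png

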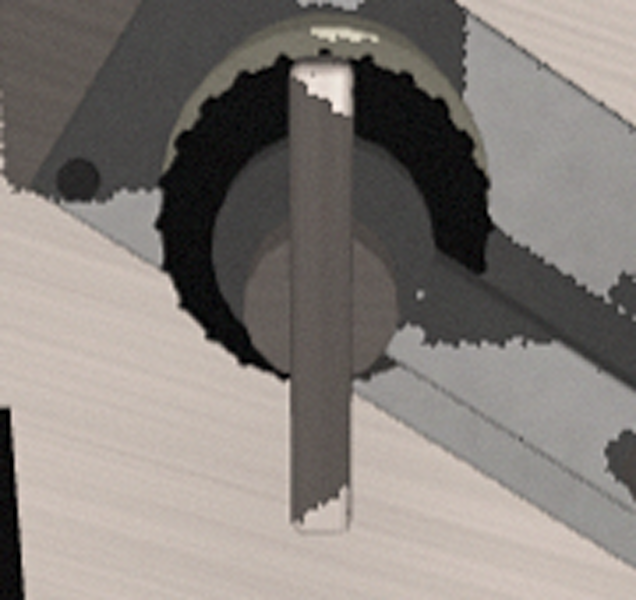

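Run:
```python
from h import *
psi=np.radians(107.7); c=[.5075,-.1363]
ctrl.movep([*c,.25],down(psi))
print("hit",ctrl.servo_line([*c,.168],feed=.12,f_stop=10))
print("F0",ctrl.current_force().round(2),ctrl.current_ft_torque().round(3))
ctrl.clamp(); ctrl.wait(.1)
print("w",ctrl.current_width(),ctrl.current_position(),ctrl.current_force().round(2),ctrl.current_ft_torque().round(3),ctrl.current_t(),ctrl.current_joint_pos().round(3))
D=cal("side")
a=cv2.resize(D["image"][170:320,220:420,::-1],(800,600),interpolation=cv2.INTER_CUBIC);cv2.imwrite("pics/d8.png",a)
```

```text
hit False
F0 [-0.47 -0.12  0.34] [ 0.135 -0.038  0.026]
w 0.03548746565244213 [ 0.50772191 -0.13681487  0.16808516] [ 0.43 -4.83 -1.75] [-0.663 -0.115 -0.013] 19.425 [-3.070e-01  1.160e-01  2.090e+00 -1.000e-03  9.350e-01 -2.186e+00]
```

View pics/d8.png

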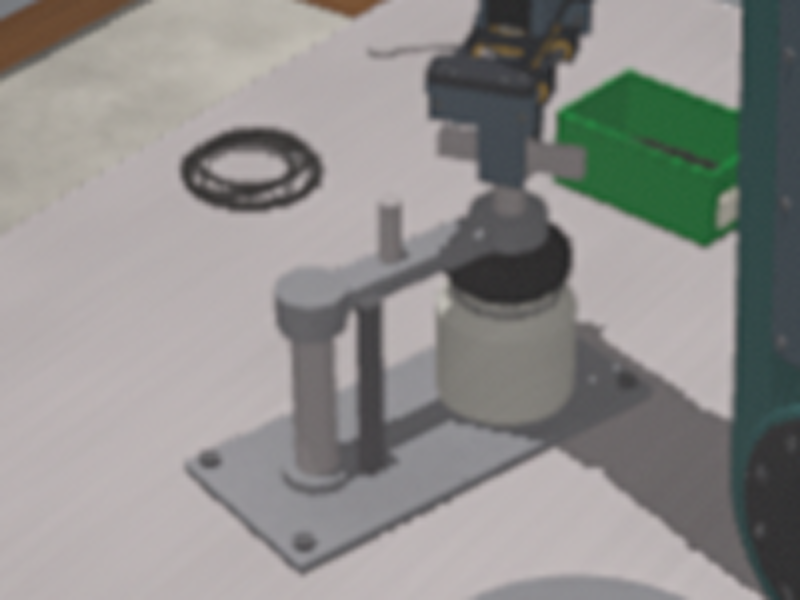

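Run:
```python
from h import *
psi=np.radians(107.7); c=[.5075,-.1363]
ctrl.open()
ctrl.servo_line([*c,.177],feed=.12)
ctrl.clamp(); ctrl.wait(.1)
print("w",ctrl.current_width(),ctrl.current_position(),ctrl.current_force().round(2),ctrl.current_ft_torque().round(3),ctrl.current_t())
D=cal("side")
a=cv2.resize(D["image"][170:320,220:420,::-1],(800,600),interpolation=cv2.INTER_CUBIC);cv2.imwrite("pics/d9.png",a)
```

```text
w 0.034972596250920036 [ 0.50774065 -0.13677564  0.17708091] [ 1.24 -6.4  -1.57] [-0.821 -0.187 -0.038] 21.6833
```

View pics/d9.png

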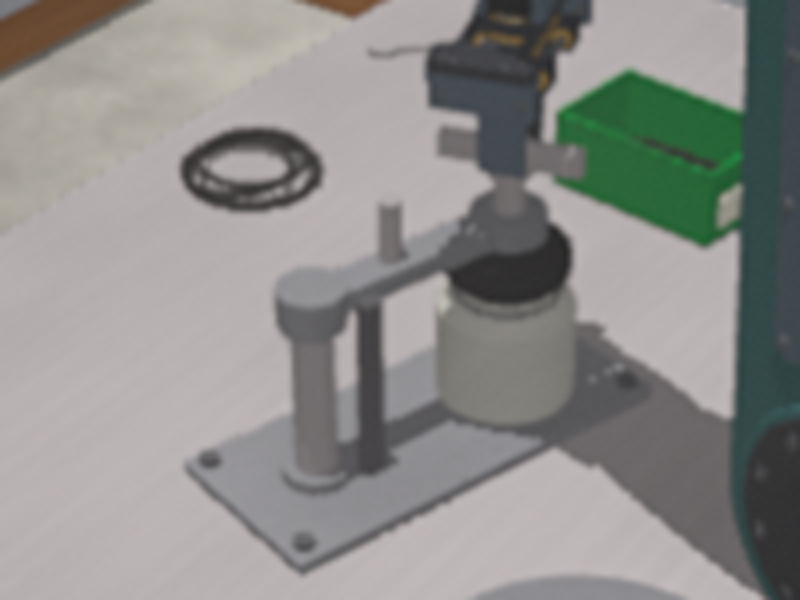

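```bash
cat >> h.py <<'E'
def turn(c,z,psi,n,step,rate=.6,fmax=35,tmax=.35,pitch=.005,t0=0):
    for i in range(n):
        psi-=step; z-=step*pitch
        ctrl.servo_line([c[0],c[1],z],down(psi),feed=max(step*pitch,1e-4)/(step/rate))
        f=ctrl.current_force();t=ctrl.current_ft_torque();p=ctrl.current_position()
        print("psi %.3f act %.3f"%(psi,psi_now()),"F",f.round(1),"T",t.round(3),"w %.4f"%ctrl.current_width(),"dp",((p-[c[0],c[1],z])*1e3).round(1),"q6 %.2f"%ctrl.current_joint_pos()[5],"t %.2f"%ctrl.current_t())
        if abs(t[2]-t0)>tmax or np.linalg.norm(f)>fmax: print("STOP");break
    return z,psi
E
python3 - <<'E'
from h import *
z,psi=turn([.5075,-.1363],.177,np.radians(107.7),4,.2)
D=cal("side")
a=cv2.resize(D["image"][170:320,220:420,::-1],(800,600),interpolation=cv2.INTER_CUBIC);cv2.imwrite("pics/d10.png",a)
E
```

```text
psi 1.680 act 1.681 F [ 1.6 -5.8 -2.3] T [-0.84  -0.218 -0.162] w 0.0356 dp [ 0.2 -0.4  0.1] q6 -1.99 t 22.22
psi 1.480 act 1.481 F [ 1.2 -5.7 -1.9] T [-0.772 -0.277 -0.134] w 0.0353 dp [ 0.2 -0.4  0.1] q6 -1.79 t 22.70
psi 1.280 act 1.283 F [ 1.9 -5.  -2.7] T [-0.824 -0.318 -0.087] w 0.0353 dp [ 0.2 -0.3  0.1] q6 -1.59 t 23.18
psi 1.080 act 1.083 F [ 1.9 -4.8 -1.7] T [-0.755 -0.358 -0.071] w 0.0348 dp [ 0.2 -0.3  0.1] q6 -1.39 t 23.67
```

View pics/d10.png

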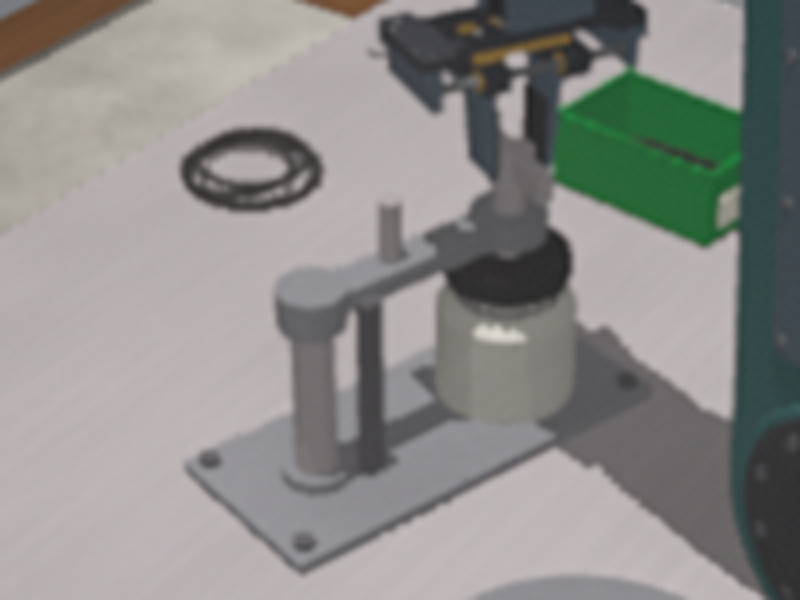

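Run:
```python
from h import *
z=.177-.8*.005; psi=np.radians(107.7)-.8
z,psi=turn([.5075,-.1363],z,psi,12,.15,tmax=.28)
print(z,psi)
```

```text
psi 0.930 act 0.934 F [ 2.6 -4.6 -2. ] T [-0.763 -0.403 -0.168] w 0.0352 dp [ 0.2 -0.2  0.1] q6 -1.24 t 24.12
psi 0.780 act 0.784 F [ 2.2 -5.2 -2.1] T [-0.811 -0.553 -0.106] w 0.0353 dp [ 0.3 -0.2  0.1] q6 -1.09 t 24.52
psi 0.630 act 0.634 F [ 2.  -4.4 -1.5] T [-0.784 -0.588 -0.111] w 0.0354 dp [ 0.3 -0.2  0.1] q6 -0.94 t 24.92
psi 0.480 act 0.484 F [ 2.2 -4.5 -2.6] T [-0.83  -0.553 -0.136] w 0.0349 dp [ 0.3 -0.2  0.1] q6 -0.79 t 25.32
psi 0.330 act 0.334 F [ 2.6 -4.6 -4.4] T [-0.783 -0.663 -0.148] w 0.0353 dp [ 0.4 -0.2  0.1] q6 -0.64 t 25.72
psi 0.180 act 0.184 F [ 2.6 -4.4 -1.5] T [-0.802 -0.758 -0.12 ] w 0.0349 dp [ 0.4 -0.2  0.1] q6 -0.49 t 26.12
psi 0.030 act 0.034 F [ 2.9 -4.8 -3.1] T [-0.871 -0.73  -0.114] w 0.0353 dp [ 0.4 -0.3  0.1] q6 -0.34 t 26.52
psi -0.120 act -0.116 F [ 3.7 -4.6 -3.2] T [-0.932 -0.752 -0.184] w 0.0352 dp [ 0.5 -0.3  0.1] q6 -0.19 t 26.92
psi -0.270 act -0.266 F [ 3.3 -5.4 -3.7] T [-0.897 -0.787 -0.145] w 0.0355 dp [ 0.5 -0.3  0.1] q6 -0.04 t 27.32
psi -0.420 act -0.416 F [ 3.2 -5.1 -3.7] T [-1.024 -0.8   -0.142] w 0.0349 dp [ 0.6 -0.3  0.1] q6 0.11 t 27.72
psi -0.570 act -0.566 F [ 4.7 -5.6 -4.1] T [-1.119 -0.85  -0.137] w 0.0351 dp [ 0.5 -0.4  0.1] q6 0.26 t 28.12
psi -0.720 act -0.716 F [ 4.4 -5.3 -3.7] T [-1.159 -0.892 -0.139] w 0.0350 dp [ 0.6 -0.4  0.1] q6 0.41 t 28.52
0.16399999999999998 -0.7202803956021072
```

Run:
```python
from h import *
z,psi=turn([.5075,-.1363],.164,-.72028,6,.1,tmax=.23,rate=.5)
print(z,psi)
W=cal("wrist");cv2.imwrite("pics/w11.png",W["image"][:,:,::-1])
D=cal("side")
a=cv2.resize(D["image"][170:320,220:420,::-1],(800,600),interpolation=cv2.INTER_CUBIC);cv2.imwrite("pics/d11.png",a)
```

```text
psi -0.820 act -0.816 F [ 4.9 -5.5 -4.7] T [-1.283 -0.822 -0.116] w 0.0348 dp [ 0.6 -0.4  0.1] q6 0.51 t 28.83
psi -0.920 act -0.916 F [ 3.9 -6.2 -3.8] T [-1.25  -0.845 -0.08 ] w 0.0348 dp [ 0.6 -0.4  0.1] q6 0.61 t 29.15
psi -1.020 act -1.016 F [ 3.8 -5.2 -3.4] T [-1.247 -0.7   -0.048] w 0.0351 dp [ 0.6 -0.4  0.2] q6 0.71 t 29.47
psi -1.120 act -1.116 F [ 3.7 -6.3 -2.8] T [-1.298 -0.686 -0.06 ] w 0.0349 dp [ 0.6 -0.4  0.2] q6 0.81 t 29.78
psi -1.220 act -1.216 F [ 3.  -6.2 -2. ] T [-1.282 -0.578  0.164] w 0.0351 dp [ 0.6 -0.5  0.3] q6 0.91 t 30.10
psi -1.320 act -1.316 F [ 3.3 -5.9 -0.8] T [-1.275 -0.494  0.336] w 0.0352 dp [ 0.6 -0.5  0.3] q6 1.01 t 30.42
STOP
0.161 -1.3202800000000003
```

View pics/d11.png

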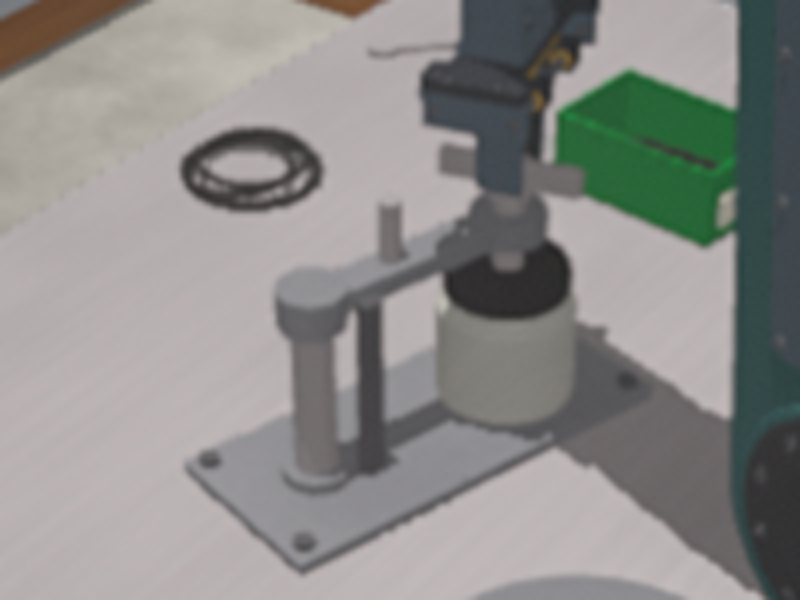

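View pics/w11.png

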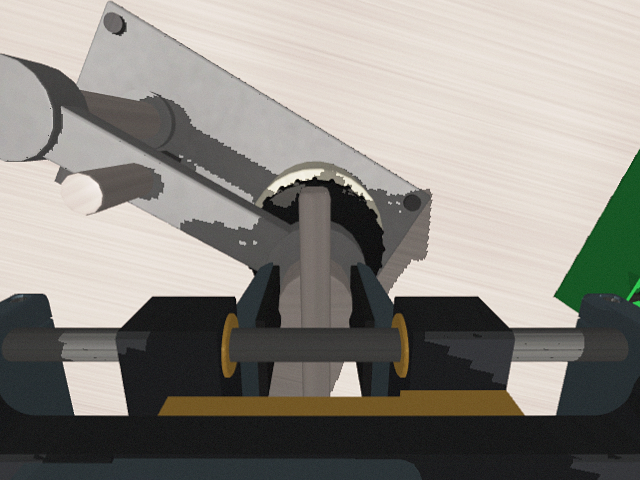

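Run:
```python
from h import *
def rd(): 
    T=[];Q=[]
    for _ in range(4): ctrl.wait(.03); T.append(ctrl.current_ft_torque()[2]);Q.append(ctrl.current_tau()[5])
    return np.round([np.mean(T),np.mean(Q),np.std(T)],3)
print(rd())
c=[.5075,-.1363];z=.161;psi=-1.32028
for i in range(2):
    psi-=.015; z-=.015*.005
    ctrl.servo_line([*c,z],down(psi),feed=.000075/.4)
    print(psi,psi_now().round(4),rd(),ctrl.current_t())
```

```text
[0.299 0.293 0.009]
-1.3352799999999998 -1.33 [0.494 0.515 0.02 ] 31.0333
-1.3502799999999997 -1.345 [0.562 0.567 0.016] 31.4167
```

Run:
```python
from h import *
def rd(): 
    T=[]
    for _ in range(4): ctrl.wait(.03); T.append(ctrl.current_ft_torque()[2])
    return np.round([np.mean(T),np.std(T)],3)
c=[.5075,-.1363];z=.16085;psi=-1.35028
for i in range(2):
    psi-=.015; z-=.015*.005
    ctrl.servo_line([*c,z],down(psi),feed=.000075/.4)
    t=rd();print(psi,psi_now().round(4),t,ctrl.current_t())
    if t[0]>.64: break
```

```text
-1.3652799999999998 -1.3601 [0.485 0.035] 31.8
-1.3802799999999997 -1.3749 [0.629 0.02 ] 32.1833
```

Run:
```python
from h import *
ctrl.open(); ctrl.wait(.1)
p=ctrl.current_position(); print("F",ctrl.current_force().round(2),"T",ctrl.current_ft_torque().round(3))
ctrl.servo_line([p[0],p[1],.30],feed=.15)
print("F",ctrl.current_force().round(2),ctrl.current_position(),ctrl.current_t())
for n in("wrist","scene","side"):
    C=cal(n); im=C["image"][:,:,::-1]
    if n=="scene": im=cv2.resize(im[200:350,200:400],(800,600),interpolation=cv2.INTER_CUBIC)
    if n=="side": im=cv2.resize(im[170:320,220:420],(800,600),interpolation=cv2.INTER_CUBIC)
    cv2.imwrite(f"pics/{n}12.png",im)
    print(n,proj(C,[[*MOUTH,.21]]))
```

```text
F [ 0.29 -0.8   0.05] T [0.031 0.055 0.014]
F [-0.31 -0.24 -0.3 ] [ 0.50697046 -0.13616844  0.29897921] 34.3167
wrist [[312.77805456 232.5067602 ]]
scene [[264.71437389 223.4676989 ]]
side [[347.51181704 210.41146086]]
```

View pics/wrist12.png

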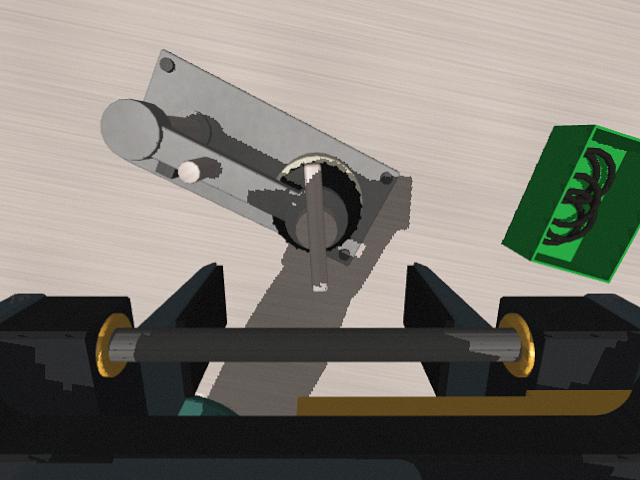

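View pics/side12.png

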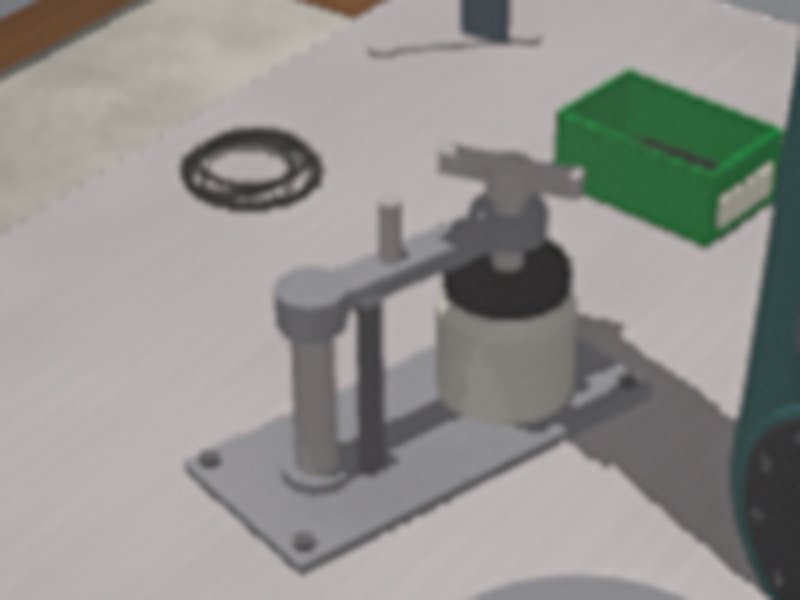

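View pics/scene12.png

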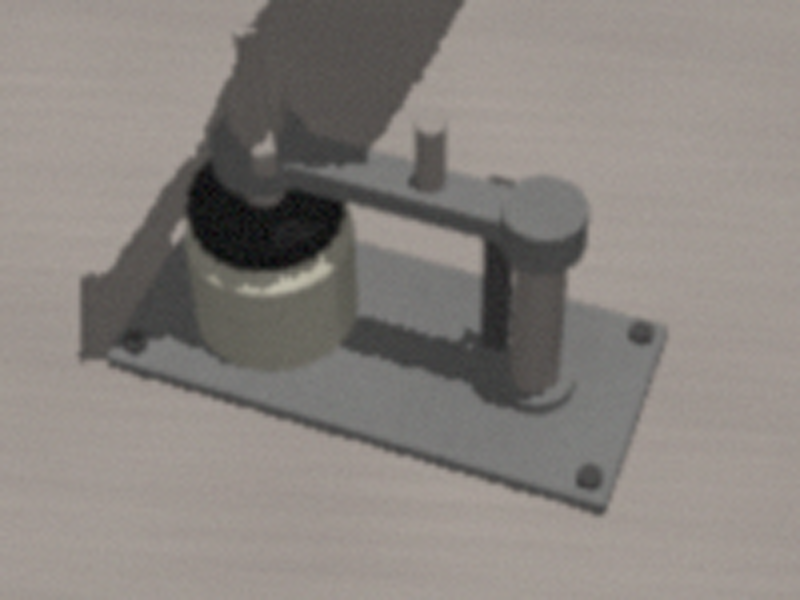

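Run:
```python
from rig import ctrl
print(ctrl.finish_job(), ctrl.current_t())
```

```text
the job is handed in; nothing more can be done
the job is handed in; nothing more can be done
```

The cap is back over the mouth and screwed down onto the seal. I let go, raised the gripper clear and handed the job in at about 34 s; no verdict is reported.

**Swing:** I gripped the pull peg and swung the arm until it stalled on its stop, with about 31 N at the peg. My estimate of the joint angle there was about 0.01 rad.

**Screwing down:** I turned the cap about 3.2 rad clockwise, then finished in four slow steps. The resisting torque at rest reached 0.63 N m, against the 0.6 N m given as good and tight. By the given rubber drag, the torque alone means at least about 9 N on the seal, and about 10 to 25 N in all. From the angle turned since contact I can only bound it at about 13 to 35 N. Both ranges lie between 5 and 45 N, but I could not measure the seal force directly.

**Last checks:**
- After release, the force and torque on the tool were close to zero.
- The pictures show the arm still on its stop, the cap low on the neck, and the parts bin where it was. I did not recheck the cone and the tin, but the robot never went near them.

**What disagreed:**
- The real fingertips sit about 37 mm short of the reported TCP. My first grasp closed above the peg, so I corrected for the offset afterwards.
- On the tommy bar the jaws closed on its 35 mm hub instead of the 14 mm bar.
- The grip slipped about 0.05 rad at the end. The torque readings taken after the faster steps were unreliable because of rebound, so I relied on the slow steps.

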